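# Stow the sample vial and take up the refractometer for a reading

### The arm

A 6-joint arm with a two-finger parallel gripper is mounted at the origin on a cart in front of the work surface, level with it; the furniture and walls round the work are solid. World frame = base frame: x ahead of the robot, y to its left, z up, the work surface at z = 0. Lengths are in m, angles in rad, forces in N, time in s.
With the tool pointing down it reaches from about 0.35 to 0.775 m from the base axis. Payload 5.5 kg.
Tool frame: the origin (TCP) lies on the centre line of the jaws, within the pads' length; the fingertips stand 11 mm ahead of it and the grasp point (between the pads) lies 8 mm behind it; z points along the fingers, y is the line along which they close (so a half turn about z gives the same grasp; the last joint's range is limited). The gripper opens to 85 mm and grips with 20 to 120 N. Pads are 22 mm wide; open, the fingers measure 114 mm over their backs; the gripper's body (76 mm by 85 mm) begins 54 mm behind the grasp point. The pads swing forward as they close: fully open they stand 13 mm farther back than shut.
Start: joints at [0.999, 0.313, 0.046, 1.304, 0, 1.431], TCP at [0.241, 0.522, 0.242] pointing down, gripper open.
Joint ranges: [-2.76, 2.76], [-0.86, 1.69], [-1.03, 1.26], [-2.2, 2.34], [-1.47, 1.5], [-3.14, 3.14]. Speed limits (rad/s): [2.57, 2.57, 3.14, 3.14, 3.14, 3.14].

### API

Orientations are given as a unit quaternion [w, x, y, z].
In Python, from workcell import get_state, eyes, env gives the robot as it stands.
- The arm moves only by the shell command python3 -m inch 'ROWS' [OPENING] [FORCE]. ROWS is JSON, one flat list of numbers, 4 for each row, row after row: the shift along the tool's x, y, z in cm, then the turn about the tool's z in rad. A call has exactly 5 rows; each row shifts and turns the commanded pose from where the row before left it, along the tool's axes as they then stand; what a row does not reach is not made up. A row lasts 1/12 s, in which the tool goes at most 41.7 mm and 7.16 degrees, less where a joint would pass 70% of its speed; a pose out of reach is approached as far as the arm can. A call is refused whole if a number of a shift passes 4.17 or a number of a turn 0.125, either way. A call with a gripper value outside its range is refused whole. OPENING is the opening, from -1 (shut) to 1 (fully open), set as the call begins (- or left out, the last holds). The fingers move at their own pace and stop on an object; FORCE is the grip in N (left out, the last holds). Time passes only in rows, so rows that do not move let the fingers close, or fill a call up. It gives the time, the measured TCP pose, the force, the opening and the grip force at its end, in the units of the state.
- get_state(): the state, without advancing time (a new reading comes with each control period).
- eyes.read_camera(name): name is "side" or "top" or "wrist"; returns the picture (400x640x3 uint8, red, green, blue); there is no depth.
- eyes.camera_info(name): a dict with "fovy" (degrees; the focal length in pixels is half the picture's height over the tangent of half this angle, whatever the lens; pixels are square), "cx", "cy" (the principal point, pixels), "D" ([k1, k2, p1, p2, k3] as OpenCV has them; the pictures are not rectified), "xyz" and "orientation" of the camera in the world. Camera axes: x right, y down, z forward; pixel columns grow to the right and rows downward; lengths in m; the calibration is good to about 2 mm. A picture is of the moment at which its call begins: read the wrist's pose just before it. camera_info takes no time and is no camera call; for the wrist camera it gives the pose at the moment of the call.
- env.hand_in(): hands the job in; it is judged then, once.
The state is a dict: "clock": time; "joint_pos": joint angles; "qvel": joint speeds; "tau": joint torques, N m; "tcp_pos": TCP position; "orientation": TCP orientation; "wrist_force": force on the tool from outside, world axes, zero at the start; "ft_torque": the same for the moment, N m; "finger_gap": finger opening in m; "grip_force": force on a finger pad.
Only numpy, scipy, OpenCV 4.12 (cv2) and the standard library are available. Lean on these libraries where they do the work, as an engineer would, in place of code of your own. Each camera call takes 0.05 s, during which the arm holds its last target. There are 200 camera calls.

### The job

Take a reading of the sample, which is already on the refractometer's prism: first put the white-capped sample vial away by setting it down gently, standing, in the narrower compartment of the teal organiser, and only then draw the hand refractometer out of its slanted stand and turn it level with its flap uppermost. Finish still holding it like that, steady in the gripper, about 20 cm above the worktop and touching nothing else. Leave the other vials, the stain bottles and the rest undisturbed.

Things in the scene. Friction and masses are not known exactly. Their poses are not given: they have to be found in the camera images.
- refractometer: Hand refractometer, 157 mm, 150 g. y runs along it: black tube, 29 mm across, y -34 to +78 mm (eyepiece), axis at x 0, z 14.5; light prism block (18 mm wide, 12 thick) with fixed flap, y -34 to -78. Origin under the tube; z points to the flap's side: level with flap uppermost, y is horizontal, z up. At the start it leans 45 degrees, prism down in the stand, eyepiece up towards the robot.
- refractometer_grip (a point): On the axis of the refractometer's tube at y +35 mm, the bare part above the stand: good for closing the fingers along the instrument's x (across 29 mm), from straight above. Axes as the refractometer's. Centre of mass about 23 mm from here towards the prism.
- holder: Fixed stand: black base 130 x 74 x 12 mm, origin under its centre, z up, x (mostly away from robot) to the lower closed end of a grey sleeve leaning 45 degrees. Sleeve 41 x 40 mm outside, 33 x 32 inside (2 mm play at each side, 3 above), round the refractometer's y -79 to -10 mm; a tongue 14 mm wide runs on under the tube to y +31. The instrument slides out along its own +y; clear after 75 mm.
- seat (a point): Where the refractometer's origin lies when it is seated in the stand.
- vial_white: The sample vial: white, with a white cap, 26 mm diameter, 84 mm high, loose, standing. Origin: centre of its underside; z up. The body below the cap (up to 69 mm) is 24 mm across, the firmest place to grip.
- organiser: Fixed open-topped teal box, 96 mm (x) by 128 mm (y), 62 mm high, walls and floor 3 mm, origin under its centre. A partition 53 mm high at y -12 mm makes a narrow compartment (inside 84 mm along x, 44 mm along y, from y -57 to -13) and a wide one, in which a yellow and black carton lies. A grey analyser 240 mm high stands close behind it.
- narrow_floor (a point): Centre of the floor of the organiser's narrow compartment, 3 mm above the worktop; axes as the organiser's.
- vial_teal: Bystander: white vial with a teal cap, 26 mm diameter, 78 mm high; origin at the centre of its underside.
- vial_black: Bystander: white vial with a black cap, 26 mm diameter, 70 mm high; origin at the centre of its underside.
- stain_blue: Bystander: white dropper bottle with a blue tip, 36 mm diameter, 97 mm high; origin at the centre of its underside.
- stain_pink: Bystander: white dropper bottle with a red tip, 36 mm diameter, 97 mm high; origin at the centre of its underside.
Not all that is in view belongs to the job. Leave any green look-alike of the vial_white alone.

How it is judged:
On the way, in this order (a step that is already met when the one before it is completed fails the run):
1. the white-capped vial stands in the narrow compartment, let go, while the refractometer is still in its stand (x of vial_white in the frame of narrow_floor between -0.032 and 0.032 m and y of vial_white in the frame of narrow_floor between -0.013 and 0.013 m and z of vial_white in the frame of narrow_floor below 0.006 m and angle between vial_white's own z axis and vertical below 0.2 rad and linear speed of vial_white below 0.03 m/s and contact force between vial_white and the fingers below 0.05 N and distance between refractometer and seat below 0.02 m), for 0.2 s.
2. the refractometer is drawn out of the stand (distance between refractometer and seat above 0.08 m), for 0.1 s.
At the end, for the whole second after the job is handed in: White-capped vial standing (within 11 degrees) on the narrow compartment's floor, let go, at rest; refractometer held still by the fingers, origin 15 to 32 cm above the worktop, level within 15 degrees, flap side within 20 degrees of straight up, touching neither stand nor organiser (x of vial_white in the frame of narrow_floor between -0.032 and 0.032 m and y of vial_white in the frame of narrow_floor between -0.013 and 0.013 m and z of vial_white in the frame of narrow_floor below 0.006 m and angle between vial_white's own z axis and vertical below 0.2 rad and linear speed of each of vial_white, refractometer below 0.03 m/s and contact force between vial_white and the fingers below 0.05 N and height (world z) of refractometer between 0.15 and 0.32 m and angle between refractometer's own y axis and vertical between 1.31 and 1.83 rad and angle between refractometer's own z axis and vertical below 0.35 rad and contact force between refractometer and the fingers above 1 N and contact force between refractometer and holder below 0.05 N and contact force between refractometer and organiser below 0.05 N and angular speed of refractometer below 0.2 rad/s); the arm keeps its last pose, push and grip.
It fails at once if the sample vial is dropped (falls freely, faster than 0.5 m/s) (linear speed of vial_white above 0.5 m/s and contact force between vial_white and the fingers below 0.01 N).
It fails at once if another vial or a stain bottle is pushed more than 30 mm or knocked over (distance of any of vial_teal, vial_black, stain_blue, stain_pink from where it was at the start of the episode above 0.03 m or angle between any of vial_teal, vial_black, stain_blue, stain_pink's own z axis and vertical above 0.5 rad).
It also fails if it takes over 64 s, if anything falls off the work surface, if the arm or the gripper's body presses on something with over 40 N, if the wrist force passes 120 N, or if a joint passes its speed limit or range.

## Working session

There is one attempt and no reset: what is moved stays moved. The work goes in short steps, Python scripts to look and compute and a shell command to move; the robot and the scene stay as the last step left them, time stands still between calls to the robot, and variables do not carry over. Pictures are saved under pics/ and viewed, at most 10 in all, crops included, and the job is handed in when it is done.

```bash
mkdir -p pics; ls
cat > h.py <<'E'
import numpy as np, cv2
from workcell import get_state, eyes, env
from scipy.spatial.transform import Rotation as R
def K(i):
    f=200/np.tan(np.radians(i['fovy'])/2); return np.array([[f,0,i['cx']],[0,f,i['cy']],[0,0,1]])
def rot(q): return R.from_quat(np.r_[q[1:],q[0]]).as_matrix()
def ray(i,px):
    p=cv2.undistortPoints(np.array(px,float).reshape(-1,1,2),K(i),np.array(i['D']))[:,0]
    d=np.c_[p,np.ones(len(p))]@rot(i['orientation']).T
    return np.array(i['xyz']),d
def onz(i,px,z):
    o,d=ray(i,px); return o+d*((z-o[2])/d[:,2])[:,None]
def proj(i,P):
    Rm=rot(i['orientation']); 
    c=(np.atleast_2d(P)-np.array(i['xyz']))@Rm
    return cv2.projectPoints(c,np.zeros(3),np.zeros(3),K(i),np.array(i['D']))[0][:,0]
E
python3 - <<'E'
from h import *
for n in ('top','side'):
    im=eyes.read_camera(n); cv2.imwrite(f'pics/{n}0.png',im[:,:,::-1]); i=eyes.camera_info(n); print(n,i)
s=get_state(); print(s['tcp_pos'],s['orientation'],s['clock'])
E
```

```text
pics
top {'fovy': 51.87520493319714, 'cx': 315.3871461707719, 'cy': 198.60612261491906, 'D': array([-0.0742227,  0.       ,  0.       ,  0.       ,  0.       ]), 'xyz': array([ 0.32782863, -0.08026941,  1.70347893]), 'orientation': array([ 0.05671859, -0.70395089,  0.70568501, -0.05696337])}
side {'fovy': 55.437354089982165, 'cx': 321.8677435674502, 'cy': 187.63863450700265, 'D': array([-0.03817223,  0.        ,  0.        ,  0.        ,  0.        ]), 'xyz': array([ 0.20576786, -0.92105371,  0.76652886]), 'orientation': array([-0.4436408 ,  0.87210831, -0.1873377 ,  0.0866863 ])}
[0.24039793 0.52183283 0.24150007] [-2.98397133e-04  2.14207843e-01  9.76787747e-01 -7.79265878e-04] 0.1
```

View pics/top0.png

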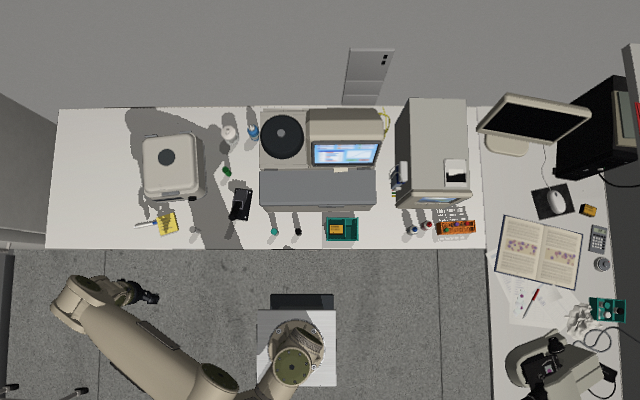

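View pics/side0.png

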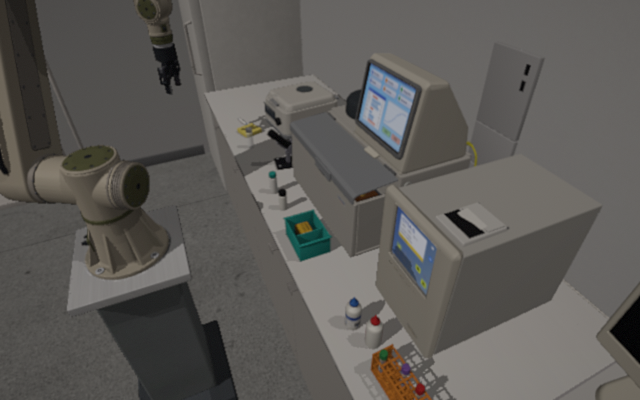

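Run:
```python
import cv2,numpy as np
a=cv2.imread('pics/top0.png'); b=cv2.imread('pics/side0.png')
A=cv2.resize(a[155:255,140:370],None,fx=3.45,fy=3.45,interpolation=cv2.INTER_CUBIC)[:,:790]
B=cv2.resize(b[110:230,225:345],(250,250),interpolation=cv2.INTER_CUBIC)
C=np.zeros((600,790,3),np.uint8);C[:A.shape[0],:A.shape[1]]=A;C[350:600,:250]=B
D=cv2.resize(b[110:180,230:330],(500,250),interpolation=cv2.INTER_CUBIC); C[350:600,260:760]=D
cv2.imwrite('pics/crop1.png',C)
from h import *
i=eyes.camera_info('top'); print(onz(i,[(194,228),(240,203),(274,231),(298,231),(341,229),(165,222),(227,170)],0.06).round(3))
```

```text
[[ 0.476  0.408  0.06 ]
 [ 0.577  0.224  0.06 ]
 [ 0.464  0.085  0.06 ]
 [ 0.464 -0.011  0.06 ]
 [ 0.471 -0.183  0.06 ]
 [ 0.5    0.529  0.06 ]
 [ 0.715  0.282  0.06 ]]
```

View pics/crop1.png

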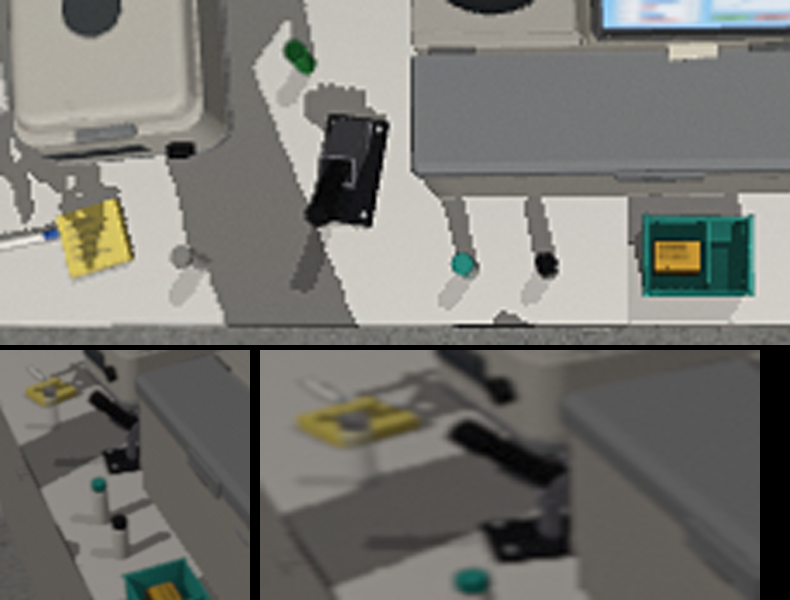

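The candidates for the sample vial are the greyish-white cap standing at top px (193,229), in shadow, and the solid green one lying at (227,170). The standing white-capped one fits the description, and the crop confirms it. The organiser's narrow compartment is the right-hand (−y) one. The refractometer's eyepiece is at about top px (232,216).

Run:
```python
from h import *
i=eyes.camera_info('top'); a=cv2.imread('pics/top0.png')
hsv=cv2.cvtColor(a,cv2.COLOR_BGR2HSV)
m=cv2.inRange(hsv,(80,90,40),(98,255,255)); m[:, :315]=0; m[:,370:]=0; m[:210]=0;m[250:]=0
ys,xs=np.where(m); r=cv2.minAreaRect(np.c_[xs,ys].astype(np.float32)); print(r)
bx=cv2.boxPoints(r); P=onz(i,bx,0.062); print(P.round(4), P.mean(0))
print('vial',onz(i,[(193,229.2)],0.084))
# side check
j=eyes.camera_info('side'); v=onz(i,[(193,229.2)],0.084)[0]; print('side proj',proj(j,[v,[v[0],v[1],0]]))
print(rot(get_state()['orientation']).round(3))
```

```text
((342.0, 228.5), (32.0, 23.0), 0.0)
[[ 0.4272 -0.123   0.062 ]
 [ 0.5194 -0.1236  0.062 ]
 [ 0.519  -0.2522  0.062 ]
 [ 0.4268 -0.2506  0.062 ]] [ 0.4730945  -0.18736364  0.062     ]
vial [[0.46888902 0.40502312 0.084     ]]
side proj [[248.41879565 129.14942622]
 [251.09251906 147.96008842]]
[[-0.908  0.418 -0.001]
 [ 0.418  0.908 -0.001]
 [ 0.    -0.002 -1.   ]]
```

```bash
python3 -m inch '[-3.6,-0.15,0,0,-3.6,-0.15,0,0,-3.6,-0.15,0,0,-3.6,-0.15,0,0,-3.6,-0.15,0,0]' 1 20
python3 -m inch '[-3.6,-0.15,0,0,-3.6,-0.15,0,0,0,0,0,0.114,0,0,0,0.114,0,0,0,0.114]'
python3 -m inch '[0,0,0,0.114,0,0,0,0.114,0,0,0,0.114,0,0,0,0.114,0,0,0,0.114]'
python3 -m inch '[0,0,0,0.114,0,0,0,0.114,0,0,0,0,0,0,0,0,0,0,0,0]'
python3 - <<'E'
from h import *
i=eyes.camera_info('wrist'); im=eyes.read_camera('wrist'); cv2.imwrite('pics/w1.png',im[:,:,::-1]); import pickle; pickle.dump(i,open('w1.pkl','wb'))
s=get_state(); print(s['tcp_pos'],rot(s['orientation']).round(3),s['joint_pos']); print(i['xyz'],proj(i,[[.469,.405,.084]]))
E
```

```text
clock: 0.52
tcp_pos: [0.402, 0.4391, 0.2419]
orientation: [-0.0, 0.214, 0.977, -0.0]
wrist_force: [0.3, 0.8, -0.4]
finger_gap: 0.0852
grip_force: 0.0
clock: 0.93
tcp_pos: [0.4659, 0.4063, 0.2414]
orientation: [-0.0, 0.381, 0.925, -0.001]
wrist_force: [-0.5, 0.1, -0.1]
finger_gap: 0.0857
grip_force: 0.0
clock: 1.35
tcp_pos: [0.4649, 0.4071, 0.2417]
orientation: [-0.0, 0.625, 0.781, -0.001]
wrist_force: [-0.1, -0.3, -0.7]
finger_gap: 0.0853
grip_force: 0.0
clock: 1.77
tcp_pos: [0.465, 0.4072, 0.242]
orientation: [-0.0, 0.706, 0.708, -0.0]
wrist_force: [-0.4, 0.5, -0.4]
finger_gap: 0.0852
grip_force: 0.0
[0.46504906 0.4071847  0.24209613] [[-0.001  1.    -0.   ]
 [ 1.     0.001 -0.   ]
 [-0.    -0.    -1.   ]] [5.89362884e-01 3.99509691e-01 1.69869365e-01 1.34154291e+00
 5.78842430e-06 2.15892451e+00]
[0.46541095 0.48981341 0.37219051] [[323.99120822 188.983465  ]]
```

View pics/w1.png

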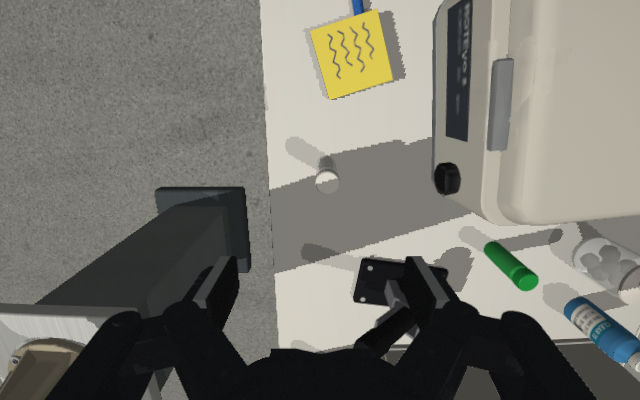

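Wrist view: vial cap ellipse centred at about (327,181), with the refractometer/stand at (395,300). The green look-alike lies at (510,265) and is to be left alone.

Run:
```python
from h import *; import pickle
i=pickle.load(open('w1.pkl','rb')); print(onz(i,[(327,180.5)],.084))
im=cv2.imread('pics/w1.png')[150:210,290:370]; g=im.astype(int)
m=((g.min(2)>185)|False).astype(np.uint8); 
n,l,st,c=cv2.connectedComponentsWithStats(m)
for k in range(1,n):
    if st[k,4]>8: print(st[k],c[k]+[290,150])
```

```text
[[0.47202494 0.41404917 0.084     ]]
[29  0 24  5 63] [330.71428571 151.07936508]
[  0   5  26  27 414] [299.23188406 169.56280193]
[ 26  23  21  10 127] [324.68503937 177.11811024]
```

```bash
python3 -m inch '[0.5,0.7,3.5,0,0,0,3.5,0,0,0,3.5,0,0,0,3.0,0,0,0,2.5,0]'
python3 -m inch '[0,0,2.0,0,0,0,2.0,0,0,0,0,0,0,0,0,0,0,0,0,0]'
python3 -m inch '[0,0,0,0,0,0,0,0,0,0,0,0,0,0,0,0,0,0,0,0]' -1 30
python3 -m inch '[0,0,0,0,0,0,0,0,0,0,0,0,0,0,0,0,0,0,0,0]'
```

```text
clock: 2.23
tcp_pos: [0.4712, 0.4116, 0.0797]
orientation: [-0.0, 0.707, 0.707, -0.001]
wrist_force: [-0.2, 0.5, -0.5]
finger_gap: 0.0856
grip_force: 0.0
clock: 2.65
tcp_pos: [0.4728, 0.4127, 0.0434]
orientation: [0.0, 0.707, 0.707, 0.001]
wrist_force: [-0.2, -0.5, 0.6]
finger_gap: 0.0853
grip_force: 0.0
clock: 3.07
tcp_pos: [0.4724, 0.4124, 0.0429]
orientation: [0.0, 0.707, 0.707, 0.0]
wrist_force: [0.1, -1.0, 0.2]
finger_gap: 0.0254
grip_force: 0.4
clock: 3.48
tcp_pos: [0.4724, 0.4125, 0.0429]
orientation: [0.0, 0.707, 0.707, 0.0]
wrist_force: [-1.5, -1.0, 5.4]
finger_gap: 0.0239
grip_force: 29.7
```

```bash
python3 -m inch '[0,0,-1,0,0,0,-3,0,0,0,-4,0,0,0,-4,0,0,0,-4,0]'
python3 -m inch '[-1,0,-4,0,-2,0,-3,0,-3,0,0,0,-3.5,0,0,0,-3.5,0,0,0]'
python3 -m inch '[-3.5,0,0,0,-3.5,0,0,0,-3.5,0,0,0,-3.5,0,0,0,-3.5,0,0,0]'
python3 -m inch '[-3.5,0,0,0,-3.5,0,0,0,-3.5,0,0,0,-3.5,0,0,0,-3.5,0,0,0]'
python3 -m inch '[-3.5,0,0,0,-3,0,0,0,-2.5,0,0,0,-1.5,0,0,0,0,0,0,0]'
python3 - <<'E'
from h import *; import pickle
i=eyes.camera_info('wrist'); im=eyes.read_camera('wrist'); cv2.imwrite('pics/w2.png',im[:,:,::-1]); pickle.dump(i,open('w2.pkl','wb'))
s=get_state(); print(s['tcp_pos'],s['finger_gap'],s['grip_force'],s['joint_pos'].round(2))
E
```

```text
clock: 3.9
tcp_pos: [0.4715, 0.4118, 0.2039]
orientation: [-0.0, 0.707, 0.707, -0.001]
wrist_force: [0.2, 0.6, -0.6]
finger_gap: 0.0238
grip_force: 29.5
clock: 4.32
tcp_pos: [0.4719, 0.2814, 0.2733]
orientation: [0.0, 0.707, 0.707, 0.001]
wrist_force: [0.7, -0.3, -0.6]
finger_gap: 0.0238
grip_force: 29.5
clock: 4.73
tcp_pos: [0.4712, 0.1057, 0.2726]
orientation: [0.0, 0.707, 0.707, 0.0]
wrist_force: [0.2, 0.5, -0.9]
finger_gap: 0.024
grip_force: 29.5
clock: 5.15
tcp_pos: [0.4711, -0.0693, 0.2727]
orientation: [0.0, 0.707, 0.707, 0.0]
wrist_force: [2.0, 0.3, -0.2]
finger_gap: 0.0237
grip_force: 29.5
clock: 5.57
tcp_pos: [0.4714, -0.1756, 0.2721]
orientation: [0.0, 0.709, 0.705, -0.0]
wrist_force: [0.4, 0.2, 0.3]
finger_gap: 0.0233
grip_force: 29.5
[ 0.4712213  -0.17395042  0.27216889] 0.023763671144880663 29.526617964449997 [-0.51  0.16 -0.07  1.33  0.    1.06]
```

View pics/w2.png

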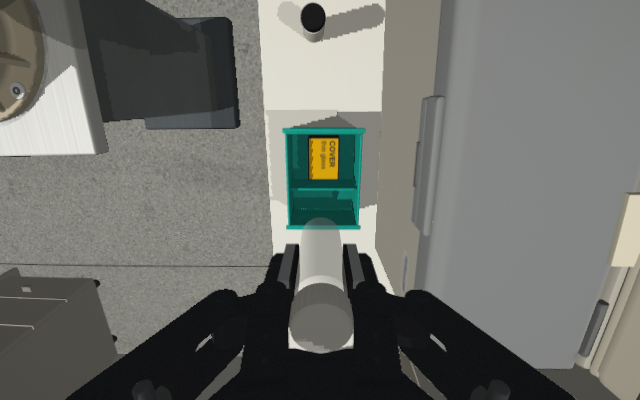

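The wrist view shows the vial held upright. The organiser rim corners are about (284,129), (365,129), (360,229) and (287,229); the partition runs across at row ~188 and the narrow compartment lies below it.

Run:
```python
from h import *; import pickle
i=pickle.load(open('w2.pkl','rb'))
a=cv2.imread('pics/w2.png'); hsv=cv2.cvtColor(a,cv2.COLOR_BGR2HSV)
m=cv2.inRange(hsv,(80,90,40),(98,255,255)); n,l,st,c=cv2.connectedComponentsWithStats(m); k=1+st[1:,4].argmax(); print(st[k])
ys,xs=np.where(l==k)
for r in (130,133,150,170,200,220,227): print(r,xs[ys==r].min(),xs[ys==r].max())
P=onz(i,[(284,128.5),(366,128.5),(361,229.5),(286,229.5)],.062); print(P.round(4),P.mean(0))
print('part',onz(i,[(324,187.5)],.053))
print('vial bottom', proj(i,[[.471,-.174,.2285]]))
```

```text
[ 282  128   83  101 5938]
130 282 364
133 285 363
150 286 361
170 286 360
200 287 359
220 288 358
227 286 359
[[ 0.4302 -0.1209  0.062 ]
 [ 0.5241 -0.1213  0.062 ]
 [ 0.5233 -0.2475  0.062 ]
 [ 0.4273 -0.2471  0.062 ]] [ 0.47621592 -0.1842215   0.062     ]
part [[ 0.47603963 -0.19401083  0.053     ]]
vial bottom [[319.22805631 232.61699562]]
```

```bash
python3 -m inch '[-1.5,0,0,0,-1.5,0,0,0,-1.5,0,0,0,0,0,1.5,0,0,0,2.5,0]'
python3 -m inch '[0,0,2.5,0,0,0,2.5,0,0,0,2.5,0,0,0,2.5,0,0,0,2.0,0]'
python3 -m inch '[0,0,1.5,0,0,0,1.5,0,0,0,1.0,0,0,0,1.0,0,0,0,0.5,0]'
python3 -m inch '[0,0,0.3,0,0,0,0.2,0,0,0,0.2,0,0,0,0.1,0,0,0,0,0]'
```

```text
clock: 6.03
tcp_pos: [0.4732, -0.2189, 0.2345]
orientation: [0.003, 0.708, 0.707, 0.001]
wrist_force: [-0.0, -0.5, -0.5]
finger_gap: 0.0234
grip_force: 29.5
clock: 6.45
tcp_pos: [0.471, -0.2166, 0.1106]
orientation: [-0.001, 0.707, 0.707, 0.0]
wrist_force: [0.4, 0.3, -0.0]
finger_gap: 0.0239
grip_force: 29.5
clock: 6.87
tcp_pos: [0.4712, -0.2172, 0.0563]
orientation: [-0.001, 0.707, 0.707, -0.0]
wrist_force: [0.1, 1.0, 0.6]
finger_gap: 0.0238
grip_force: 29.5
clock: 7.28
tcp_pos: [0.4717, -0.2179, 0.0496]
orientation: [0.0, 0.707, 0.707, 0.0]
wrist_force: [-0.2, 0.3, -0.3]
finger_gap: 0.024
grip_force: 29.5
```

```bash
python3 -m inch '[0,0,0.1,0,0,0,0.1,0,0,0,0.1,0,0,0,0.05,0,0,0,0,0]'
```

```text
clock: 7.7
tcp_pos: [0.4715, -0.2178, 0.0458]
orientation: [0.0, 0.707, 0.707, 0.0]
wrist_force: [0.1, -0.8, -0.2]
finger_gap: 0.0238
grip_force: 29.6
```

```bash
python3 -m inch '[0,0,0.05,0,0,0,0,0,0,0,0,0,0,0,0,0,0,0,0,0]'
```

```text
clock: 8.12
tcp_pos: [0.4716, -0.2178, 0.0457]
orientation: [0.0, 0.707, 0.707, 0.0]
wrist_force: [-1.7, 0.3, 5.6]
finger_gap: 0.0238
grip_force: 30.1
```

Contact with the floor (5.6 N). Release, then lift away.

```bash
python3 -m inch '[0,0,0,0,0,0,0,0,0,0,0,0,0,0,0,0,0,0,0,0]' -0.2 20
python3 -m inch '[0,0,-0.5,0,0,0,-1,0,0,0,-1.5,0,0,0,-2,0,0,0,-3,0]'
python3 -m inch '[0,0,-3.5,0,0,0,-4,0,0,0,-4,0,0,0,-4,0,0,0,-3,0]'
python3 - <<'E'
from h import *
i=eyes.camera_info('wrist'); im=eyes.read_camera('wrist')
t=eyes.camera_info('top'); b=eyes.read_camera('top')
s=get_state(); print(s['tcp_pos'],s['joint_pos'].round(2))
# vial check crops
A=cv2.resize(im[:, :, ::-1],(480,300)); B=cv2.resize(b[195:250,300:370,::-1],(310,244),interpolation=cv2.INTER_CUBIC)
C=np.zeros((300,790,3),np.uint8); C[:,:480]=A; C[:244,480:790]=B; cv2.imwrite('pics/rel.png',C)
E
```

```text
clock: 8.53
tcp_pos: [0.4715, -0.2177, 0.0451]
orientation: [-0.0, 0.707, 0.707, 0.0]
wrist_force: [-0.4, -0.3, 0.4]
finger_gap: 0.0341
grip_force: 0.0
clock: 8.95
tcp_pos: [0.4702, -0.2169, 0.1251]
orientation: [-0.002, 0.707, 0.707, -0.0]
wrist_force: [1.0, -0.9, 0.3]
finger_gap: 0.0342
grip_force: 0.0
clock: 9.37
tcp_pos: [0.4716, -0.2178, 0.3152]
orientation: [0.002, 0.707, 0.707, 0.0]
wrist_force: [0.1, -1.1, 0.1]
finger_gap: 0.034
grip_force: 0.0
[ 0.47337595 -0.21895429  0.31754143] [-0.59  0.19  0.07  1.44  0.    0.98]
```

View pics/rel.png

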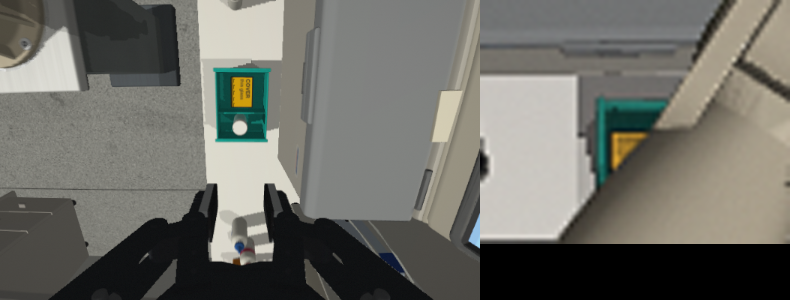

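The vial stands upright in the narrow compartment (cap at about crop px (239,128)) and the organiser is undisturbed. Next is the refractometer.

```bash
python3 -m inch '[2,0,0,0,3,0,0,0,4,0,0,0,4,0,0,0,4,0,0,0]' 1
python3 -m inch '[4,0,0,0,4,0,0,0,4,0,0,0,4,0,0,0,4,0,0,0]'
python3 -m inch '[3,0,0,0,2,0,0,0,0.8,0,0,0,0,0,0,-0.12,0,0,0,-0.12]'
python3 -m inch '[0,0,0,-0.12,0,0,0,-0.12,0,0,0,-0.12,0,0,0,-0.12,0,0,0,-0.12]'
python3 -m inch '[0,0,0,-0.12,0,0,0,-0.12,0,0,0,-0.12,0,0,0,-0.12,0,0,0,0]'
python3 -m inch '[0,0,0,-0.12,0,0,0,-0.12,0,0,0,-0.12,0,0,0,0,0,0,0,0]'
python3 - <<'E'
from h import *; import pickle
for n in ('wrist','side'):
    i=eyes.camera_info(n); im=eyes.read_camera(n); cv2.imwrite(f'pics/r_{n}.png',im[:,:,::-1]); pickle.dump(i,open(f'r_{n}.pkl','wb'))
s=get_state(); print(s['tcp_pos'],rot(s['orientation']).round(3),s['joint_pos'].round(2),pickle.load(open('r_wrist.pkl','rb'))['xyz'])
E
```

```text
clock: 9.88
tcp_pos: [0.471, -0.0463, 0.3104]
orientation: [-0.0, 0.708, 0.706, 0.0]
wrist_force: [1.0, -0.3, -0.2]
finger_gap: 0.0856
grip_force: 0.0
clock: 10.3
tcp_pos: [0.471, 0.1541, 0.3106]
orientation: [0.0, 0.707, 0.707, 0.0]
wrist_force: [0.8, -0.6, 0.2]
finger_gap: 0.0853
grip_force: 0.0
clock: 10.72
tcp_pos: [0.4715, 0.2106, 0.3102]
orientation: [-0.0, 0.615, 0.789, -0.0]
wrist_force: [0.5, -0.8, -0.3]
finger_gap: 0.0854
grip_force: 0.0
clock: 11.13
tcp_pos: [0.4717, 0.2094, 0.3104]
orientation: [-0.0, 0.355, 0.935, -0.0]
wrist_force: [-0.4, -0.1, -0.0]
finger_gap: 0.0854
grip_force: 0.0
clock: 11.55
tcp_pos: [0.4718, 0.2095, 0.3104]
orientation: [-0.0, 0.125, 0.992, -0.0]
wrist_force: [-0.9, 0.5, 0.0]
finger_gap: 0.0855
grip_force: 0.0
clock: 11.97
tcp_pos: [0.4718, 0.2098, 0.3104]
orientation: [-0.0, -0.051, 0.999, -0.0]
wrist_force: [0.2, -0.3, -0.8]
finger_gap: 0.0857
grip_force: 0.0
[0.47191648 0.20998967 0.3103552 ] [[-0.995 -0.104  0.   ]
 [-0.104  0.995 -0.   ]
 [-0.    -0.    -1.   ]] [ 0.26  0.19  0.05  1.43 -0.    0.16] [0.39061861 0.20190725 0.4405726 ]
```

View pics/r_wrist.png

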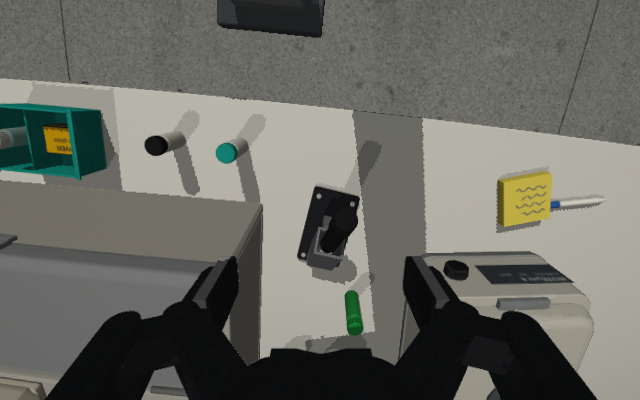

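Run:
```python
import cv2,numpy as np
a=cv2.imread('pics/r_wrist.png')[175:280,285:375]; b=cv2.imread('pics/r_side.png')[115:180,250:320]
f=lambda x: np.clip(255*(x/255.)**.5,0,255).astype(np.uint8)
A=cv2.resize(f(a),None,fx=5,fy=5,interpolation=cv2.INTER_CUBIC); B=cv2.resize(f(b),None,fx=4.5,fy=4.5,interpolation=cv2.INTER_CUBIC)
C=np.zeros((525,790,3),np.uint8);C[:525,:450]=A;C[:B.shape[0],460:460+B.shape[1]]=B;cv2.imwrite('pics/c2.png',C)
```

```text
(no output)
```

View pics/c2.png

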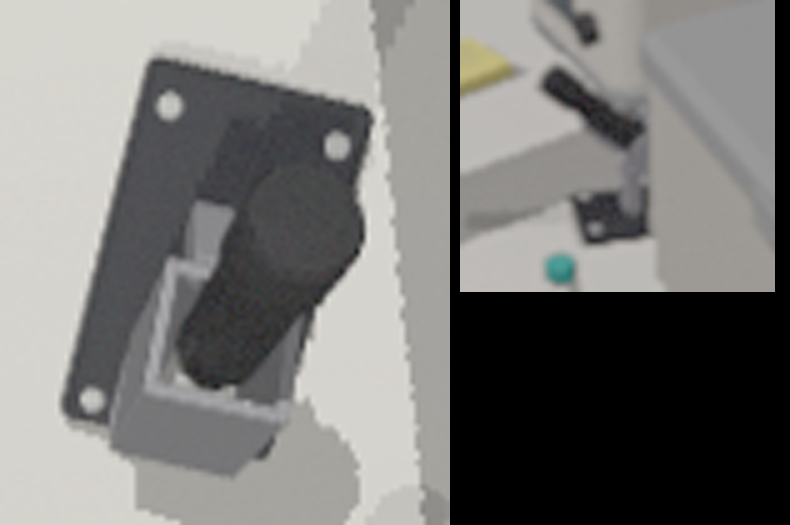

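The enlarged view shows the stand's base corners at wrist px (315,186.6), (359.4,197) and (298.2,258.6). The eyepiece end-face centre is at about (346,219.4); in the side view it is at about (270.7,133).

```bash
cat > tri.py <<'E'
from h import *; import pickle
i=pickle.load(open('r_wrist.pkl','rb')); j=pickle.load(open('r_side.pkl','rb'))
P=onz(i,[(315,186.6),(359.4,197),(298.2,258.6)],.012); print(P.round(4))
x1=P[2]-P[0]; w=P[1]-P[0]; print('len',np.linalg.norm(x1),np.linalg.norm(w),'yaw',np.arctan2(x1[1],x1[0]),np.arctan2(w[1],w[0])-np.pi/2)
c=(P[1]+P[2])/2; yaw=(np.arctan2(x1[1],x1[0])+np.arctan2(w[1],w[0])-np.pi/2)/2; print('c',c,yaw)
o1,d1=ray(i,[(346,219.4)]); o2,d2=ray(j,[(270.7,133.2)]); d1=d1[0];d2=d2[0]
t=np.linalg.lstsq(np.c_[d1,-d2],o2-o1,rcond=None)[0]; A=o1+t[0]*d1;B=o2+t[1]*d2; print('E tri',A,B)
n=np.array([-np.sin(yaw),np.cos(yaw),0]); t=(c-o1)@n/(d1@n); E=o1+t*d1; print('E plane',E)
h=np.array([np.cos(yaw),np.sin(yaw),0]); 
for e in ((A+B)/2,E): print('grip',e+.0304*h-[0,0,.0304], 'origin-ish', e+h*.0552-[0,0,.0552])
E
python3 tri.py
```

```text
[[0.5136 0.2065 0.012 ]
 [0.5233 0.2767 0.012 ]
 [0.641  0.1906 0.012 ]]
len 0.128394710772266 0.07081455566327576 yaw -0.12434269927153162 -0.1366903322814046
c [0.58217141 0.23362675 0.012     ] -0.13051651577646806
E tri [0.51366675 0.24407135 0.13400143] [0.51300087 0.24410423 0.13373869]
E plane [0.51060194 0.24302115 0.1416373 ]
grip [0.54347525 0.24013134 0.10347006] origin-ish [0.56806432 0.23690372 0.07867006]
grip [0.54074339 0.2390647  0.1112373 ] origin-ish [0.56533246 0.23583708 0.0864373 ]
```

```bash
python3 -m inch '[0,0,0,0.117,0,0,0,0.117,-2.2,1.3,0,0,-2.2,1.3,0,0,-2.2,1.25,0,0]' 1 20
python3 -m inch '[0,0,3,0,0,0,4,0,0,0,4,0,0,0,4,0,0,0,3,0]'
python3 -m inch '[0,0,1.5,0,0,0,0.7,0,0,0,0.2,0,0,0,0,0,0,0,0,0]'
python3 - <<'E'
from h import *; import pickle
i=eyes.camera_info('wrist'); im=eyes.read_camera('wrist')
f=lambda x: np.clip(255*(x/255.)**.5,0,255).astype(np.uint8)
cv2.imwrite('pics/g1.png',f(im[:,:,::-1])); s=get_state(); print(s['tcp_pos'],rot(s['orientation']).round(3),proj(i,[s['tcp_pos']]))
E
```

```text
clock: 12.48
tcp_pos: [0.5429, 0.2404, 0.3108]
orientation: [0.0, 0.065, 0.998, 0.0]
wrist_force: [-0.0, 0.5, 0.1]
finger_gap: 0.0856
grip_force: 0.0
clock: 12.9
tcp_pos: [0.5408, 0.2397, 0.1269]
orientation: [-0.001, 0.064, 0.998, -0.0]
wrist_force: [0.6, -0.2, -0.5]
finger_gap: 0.0853
grip_force: 0.0
clock: 13.32
tcp_pos: [0.5435, 0.2405, 0.1079]
orientation: [0.001, 0.063, 0.998, 0.001]
wrist_force: [-0.6, 0.8, 0.1]
finger_gap: 0.0854
grip_force: 0.0
[0.5435741  0.24054318 0.10816774] [[-0.992  0.126  0.003]
 [ 0.126  0.992  0.001]
 [-0.003  0.001 -1.   ]] [[319.33607473 270.06524161]]
```

View pics/g1.png

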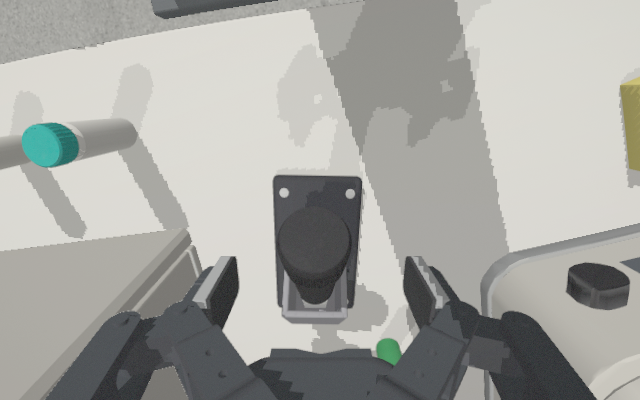

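The eyepiece disc is centred at (314.5,241) and is 73 px wide, between the pads (inner edges 237 and 405). It is roughly centred, so I'll fine-tune from the disc size.

Run:
```python
from h import *
i=eyes.camera_info('wrist'); print(K(i)[0,0], rot(i['orientation'])[:,2], i['xyz'])
f=K(i)[0,0]; o,d=ray(i,[(314.5,241)]); d=d[0]
for z in (f*.029/73,): E=o+d*z; print(z,E)
for z in (.134,.142): E=o+d*(z-o[2])/d[2]; h=np.array([.991,-.13,0]); print(E, 'grip',E+.0304*h-[0,0,.0304])
```

```text
290.6939431517211 [ 0.31972394 -0.03796181 -0.94674997] [0.46213678 0.25121988 0.23812533]
0.11548115549862895 [0.51409173 0.24248372 0.13404476]
[0.51411408 0.24247996 0.134     ] grip [0.54424048 0.23852796 0.1036    ]
[0.51012063 0.24315145 0.142     ] grip [0.54024703 0.23919945 0.1116    ]
```

```bash
python3 -m inch '[0,-0.18,0.2,0,0,0,0,0,0,0,0,0,0,0,0,0,0,0,0,0]'
python3 -m inch '[0,0,0,0,0,0,0,0,0,0,0,0,0,0,0,0,0,0,0,0]' -1 30
python3 -m inch '[0,0,0,0,0,0,0,0,0,0,0,0,0,0,0,0,0,0,0,0]' -1 60
```

```text
clock: 13.78
tcp_pos: [0.5421, 0.2384, 0.1046]
orientation: [0.0, 0.063, 0.998, 0.0]
wrist_force: [-0.4, -1.0, -0.3]
finger_gap: 0.0854
grip_force: 0.0
clock: 14.2
tcp_pos: [0.542, 0.2383, 0.1043]
orientation: [-0.0, 0.063, 0.998, -0.0]
wrist_force: [-1.3, -0.7, 1.3]
finger_gap: 0.0281
grip_force: 30.0
clock: 14.62
tcp_pos: [0.542, 0.2382, 0.1045]
orientation: [0.0, 0.063, 0.998, -0.0]
wrist_force: [-0.9, -1.5, 3.8]
finger_gap: 0.0274
grip_force: 58.8
```

```bash
python3 -m inch '[0,0,0,0,0,0,0,0,0,0,0.3,0,0,0,0.2,0,0,0,0,0]' 0 20
python3 -m inch '[0,0,0,0,0,0,0,0,0,0,0,0,0,0,0,0,0,0,0,0]' -1 30
python3 -m inch '[0,0,0,0,0,0,0,0,0,0,0,0,0,0,0,0,0,0,0,0]' -1 60
```

```text
clock: 15.03
tcp_pos: [0.5416, 0.2383, 0.0985]
orientation: [-0.001, 0.063, 0.998, -0.0]
wrist_force: [-0.4, -0.4, -0.3]
finger_gap: 0.0428
grip_force: 0.0
clock: 15.45
tcp_pos: [0.5419, 0.2383, 0.0991]
orientation: [-0.0, 0.063, 0.998, -0.0]
wrist_force: [0.3, -0.7, -2.1]
finger_gap: 0.0279
grip_force: 29.5
clock: 15.87
tcp_pos: [0.5419, 0.2383, 0.0992]
orientation: [-0.0, 0.063, 0.998, -0.0]
wrist_force: [-0.4, -0.9, -0.9]
finger_gap: 0.0278
grip_force: 58.9
```

```bash
python3 -m inch '[0,0,0,0,0,0,0,0,0.2,0,-0.2,0,0.3,0,-0.3,0,0.5,0,-0.5,0]' -1 90
python3 -m inch '[0.6,0,-0.6,0,0.6,0,-0.6,0,0.6,0,-0.6,0,0.6,0,-0.6,0,0.6,0,-0.6,0]'
python3 -m inch '[0.8,0,-0.8,0,0.8,0,-0.8,0,0.8,0,-0.8,0,0.8,0,-0.8,0,0,0,0,0]'
```

```text
clock: 16.28
tcp_pos: [0.5321, 0.2397, 0.1093]
orientation: [-0.0, 0.063, 0.998, 0.0]
wrist_force: [-0.4, -0.0, -2.8]
finger_gap: 0.0268
grip_force: 88.3
clock: 16.7
tcp_pos: [0.5017, 0.2436, 0.1403]
orientation: [0.0, 0.063, 0.998, 0.0]
wrist_force: [-0.6, -0.8, -2.0]
finger_gap: 0.0277
grip_force: 88.3
clock: 17.12
tcp_pos: [0.4697, 0.248, 0.1735]
orientation: [0.001, 0.062, 0.998, 0.001]
wrist_force: [0.1, -0.7, -0.8]
finger_gap: 0.0269
grip_force: 88.4
```

Drawn out. I'll lift and swing it round so the prism points along +y over clear bench, then pivot it level in the pads by pressing the prism end on the worktop.

```bash
python3 -m inch '[0,0,-1.5,0,0,0,-1.5,0,0,0,0,-0.1,0,0,0,-0.1,0,0,0,-0.1]'
python3 -m inch '[0,0,0,-0.1,0,0,0,-0.1,0,0,0,-0.1,0,0,0,-0.1,0,0,0,-0.1]'
python3 -m inch '[0,0,0,-0.1,0,0,0,-0.1,0,0,0,-0.1,0,0,0,-0.1,0,0,0,-0.1]'
python3 -m inch '[0,0,0,-0.1,0,0,0,-0.1,0,0,0,-0.1,0,0,0,-0.1,0,0,0,0]'
python3 -m inch '[-1,0.5,0,0,-1.5,0.5,0,0,-1,0.5,0,0,0,0,0,0,0,0,0,0]'
python3 - <<'E'
from h import *; import pickle
for n in ('wrist','side','top'):
    i=eyes.camera_info(n); im=eyes.read_camera(n); cv2.imwrite(f'pics/t_{n}.png',im[:,:,::-1]); pickle.dump(i,open(f't_{n}.pkl','wb'))
s=get_state(); Rm=rot(s['orientation']); print(s['tcp_pos'],Rm.round(3),s['joint_pos'].round(2))
i=pickle.load(open('t_wrist.pkl','rb'))
for th in (30,45,60,75,90):
    t=np.radians(th); g=s['tcp_pos']-Rm[:,2]*.005
    print(th,proj(i,[g+.043*(Rm[:,0]*np.cos(t)+[0,0,np.sin(t)])]))
a=cv2.imread('pics/t_wrist.png'); m=(a.max(2)<75).astype(np.uint8)
# dark profile over columns 290-345
for r in range(150,330,12): 
    xs=np.where(m[r,240:400])[0]; print(r,(xs.min()+240,xs.max()+240,len(xs)) if len(xs) else None)
E
```

```text
clock: 17.53
tcp_pos: [0.4709, 0.2475, 0.2016]
orientation: [0.0, -0.089, 0.996, 0.0]
wrist_force: [-0.1, 0.3, -2.6]
finger_gap: 0.0269
grip_force: 88.7
clock: 17.95
tcp_pos: [0.4707, 0.2474, 0.2011]
orientation: [0.0, -0.333, 0.943, -0.0]
wrist_force: [0.8, 0.2, -1.4]
finger_gap: 0.0268
grip_force: 88.6
clock: 18.37
tcp_pos: [0.4707, 0.2474, 0.2011]
orientation: [0.0, -0.556, 0.831, -0.0]
wrist_force: [0.2, -0.4, -2.0]
finger_gap: 0.0269
grip_force: 88.6
clock: 18.78
tcp_pos: [0.4707, 0.2474, 0.2011]
orientation: [0.0, 0.709, -0.705, 0.0]
wrist_force: [-0.1, 0.9, -2.1]
finger_gap: 0.0272
grip_force: 88.5
clock: 19.2
tcp_pos: [0.4549, 0.2832, 0.2012]
orientation: [0.0, 0.709, -0.706, 0.0]
wrist_force: [1.0, 0.1, -2.2]
finger_gap: 0.027
grip_force: 88.5
[0.45546815 0.28226236 0.20129743] [[ 0.003 -1.     0.   ]
 [-1.    -0.003 -0.   ]
 [ 0.    -0.    -1.   ]] [ 0.41  0.25 -0.14  1.18 -0.   -1.17]
30 [[320.44964116 220.80042975]]
45 [[320.41145609 247.57729153]]
60 [[320.36477994 279.25657452]]
75 [[320.31599421 311.43583052]]
90 [[320.27246949 339.23291246]]
150 (np.int64(240), np.int64(262), 23)
162 (np.int64(240), np.int64(261), 15)
174 (np.int64(371), np.int64(371), 1)
186 None
198 None
210 None
222 (np.int64(303), np.int64(340), 38)
234 (np.int64(289), np.int64(354), 66)
246 (np.int64(283), np.int64(359), 77)
258 (np.int64(268), np.int64(373), 105)
270 (np.int64(264), np.int64(378), 108)
282 (np.int64(260), np.int64(382), 109)
294 (np.int64(248), np.int64(393), 141)
306 (np.int64(240), np.int64(399), 134)
318 (np.int64(240), np.int64(399), 100)
```

```bash
python3 -m inch '[0,0,2.5,0,0,0,2.5,0,0,0,2.5,0,0,0,2.0,0,0,0,1.5,0]'
python3 -m inch '[0,0,0.5,0,0,0,0.2,0,0,0,0.2,0,0,0,0,0,0,0,0,0]'
```

```text
clock: 19.77
tcp_pos: [0.4548, 0.2814, 0.0894]
orientation: [0.001, 0.708, -0.706, -0.0]
wrist_force: [-0.5, 0.5, -1.7]
finger_gap: 0.0273
grip_force: 88.6
clock: 20.18
tcp_pos: [0.4563, 0.2826, 0.0834]
orientation: [-0.001, 0.708, -0.706, 0.0]
wrist_force: [0.0, -0.3, -2.0]
finger_gap: 0.0273
grip_force: 88.6
```

```bash
python3 -m inch '[0,0,0.2,0,0,0,0.2,0,0,0,0.2,0,0,0,0.2,0,0,0,0,0]' - 50
```

```text
clock: 20.6
tcp_pos: [0.4552, 0.2823, 0.0738]
orientation: [0.0, 0.708, -0.706, -0.0]
wrist_force: [-0.1, 0.1, -2.4]
finger_gap: 0.0272
grip_force: 88.6
```

```bash
python3 -m inch '[0,0,0.2,0,0,0,0.2,0,0,0,0.2,0,0,0,0,0,0,0,0,0]' -1 40
```

```text
clock: 21.02
tcp_pos: [0.4558, 0.2814, 0.0701]
orientation: [-0.0, 0.708, -0.706, 0.001]
wrist_force: [-3.7, -7.9, 13.9]
finger_gap: 0.0275
grip_force: 89.5
```

```bash
python3 -m inch '[0,0,0.2,0,0,0,0.2,0,0,0,0.2,0,0,0,0,0,0,0,0,0]' -1 30
```

```text
clock: 21.43
tcp_pos: [0.4583, 0.2819, 0.0647]
orientation: [-0.002, 0.708, -0.706, 0.002]
wrist_force: [0.6, -7.1, 11.5]
finger_gap: 0.0272
grip_force: 85.6
```

```bash
python3 -m inch '[0.3,0,0.3,0,0.3,0,0.3,0,0.25,0,0.3,0,0.2,0,0.3,0,0,0,0,0]' -1 30
```

```text
clock: 21.85
tcp_pos: [0.4582, 0.2717, 0.0518]
orientation: [-0.002, 0.708, -0.707, 0.002]
wrist_force: [1.6, -3.3, 7.3]
finger_gap: 0.0271
grip_force: 81.5
```

```bash
cat > tilt.py <<'E'
from h import *
i=eyes.camera_info('wrist'); im=eyes.read_camera('wrist'); s=get_state(); Rm=rot(s['orientation'])
cv2.imwrite(f"pics/z{s['clock']:.2f}.png",im[:,:,::-1])
m=im.max(2)<75; m=m[:,314:327].mean(1)>.6
r=200
while m[r]: r-=1
while not m[r]: r+=1
print('top dark row',r, s['tcp_pos'].round(4),s['grip_force'],s['wrist_force'].round(1))
g=s['tcp_pos']-Rm[:,2]*.005; a=np.linspace(0,2*np.pi,60)
for th in (-10,0,10,20,30,40,45,50):
    t=np.radians(th); u=Rm[:,0]*np.cos(t)+[0,0,np.sin(t)]; w=-Rm[:,0]*np.sin(t)+[0,0,np.cos(t)]
    P=g+.043*u+.0145*(np.outer(np.cos(a),w)+np.outer(np.sin(a),Rm[:,1]))
    print(th,proj(i,P)[:,1].min().round(1),end='; ')
print()
E
python3 tilt.py
```

```text
top dark row 197 [0.4582 0.2718 0.0519] 81.57615780830383 [ 1.8 -3.2  6.2]
-10 186.0; 0 183.9; 10 184.5; 20 188.2; 30 195.6; 40 206.8; 45 213.9; 50 221.9;
```

```bash
python3 -m inch '[0.25,0,0.4,0,0.22,0,0.4,0,0.2,0,0.4,0,0.15,0,0.4,0,0,0,0,0]'
python3 -m inch '[0.15,0,0.4,0,0.1,0,0.4,0,0.1,0,0.3,0,0,0,0.2,0,0,0,0,0]'
python3 tilt.py
```

```text
clock: 22.32
tcp_pos: [0.4575, 0.2634, 0.0351]
orientation: [-0.001, 0.708, -0.706, 0.001]
wrist_force: [1.8, -4.3, 5.0]
finger_gap: 0.0272
grip_force: 78.7
clock: 22.73
tcp_pos: [0.4565, 0.2602, 0.0217]
orientation: [-0.001, 0.708, -0.706, 0.0]
wrist_force: [1.7, -2.1, 3.4]
finger_gap: 0.0268
grip_force: 77.2
top dark row 181 [0.4564 0.2604 0.0218] 77.18450546264648 [ 0.8 -1.9  2.7]
-10 186.0; 0 183.9; 10 184.5; 20 188.2; 30 195.5; 40 206.7; 45 213.8; 50 221.9;
```

```bash
python3 -m inch '[0.05,0,0.2,0,0,0,0.2,0,0,0,0.1,0,0,0,0.1,0,0,0,0,0]'
python3 tilt.py
```

```text
clock: 23.2
tcp_pos: [0.4558, 0.2596, 0.0154]
orientation: [-0.0, 0.708, -0.706, 0.0]
wrist_force: [1.4, -4.3, 5.3]
finger_gap: 0.027
grip_force: 77.0
top dark row 179 [0.4559 0.2597 0.0155] 76.96421384811401 [ 2.  -3.4  4.5]
-10 185.9; 0 183.8; 10 184.3; 20 188.0; 30 195.3; 40 206.5; 45 213.6; 50 221.7;
```

```bash
python3 -m inch '[0,0,0,0,0,0,0,0,0,0,0,0,0,0,0,0,0,0,0,0]' -1 110
python3 -m inch '[0,0,-0.5,0,0,0,-1,0,0,0,-2,0,0,0,-2.5,0,0,0,-2.5,0]'
python3 -m inch '[0,0,-2.5,0,0,0,-2.5,0,0,0,-2.5,0,0,0,-2.5,0,0,0,-2,0]'
python3 -m inch '[0,0,-0.5,0,0,0,0,0,0,0,0,0,0,0,0,0,0,0,0,0]'
python3 tilt.py
python3 - <<'E'
from h import *
s=eyes.read_camera('side')[:,:,::-1]; t=eyes.read_camera('top')[:,:,::-1]; w=eyes.read_camera('wrist')[:,:,::-1]
i=eyes.camera_info('side'); p=proj(i,[get_state()['tcp_pos']])[0]; print(p)
f=lambda x: np.clip(255*(x/255.)**.5,0,255).astype(np.uint8)
x,y=p.astype(int); c=cv2.resize(f(s[max(0,y-50):y+50,max(0,x-65):x+65]),(780,600),interpolation=cv2.INTER_CUBIC)
C=np.zeros((600,800,3),np.uint8); C[:330,:430]=cv2.resize(c,(430,330)); C[:270,440:800]=cv2.resize(f(t[170:260,150:270]),(360,270)); C[340:600,:416]=cv2.resize(f(w),(416,260))
C[340:600,430:790]=cv2.resize(f(s[90:270,200:450]),(360,260)); cv2.imwrite('pics/last.png',C)
E
```

```text
clock: 23.67
tcp_pos: [0.4558, 0.2598, 0.0156]
orientation: [-0.0, 0.708, -0.706, 0.0]
wrist_force: [2.1, -2.7, 5.7]
finger_gap: 0.0266
grip_force: 107.7
clock: 24.08
tcp_pos: [0.4537, 0.2595, 0.1006]
orientation: [0.002, 0.709, -0.706, -0.001]
wrist_force: [0.4, 0.7, -1.8]
finger_gap: 0.027
grip_force: 108.3
clock: 24.5
tcp_pos: [0.4546, 0.2598, 0.2223]
orientation: [0.0, 0.709, -0.706, -0.0]
wrist_force: [-0.1, 0.7, -0.4]
finger_gap: 0.0264
grip_force: 108.3
clock: 24.92
tcp_pos: [0.4545, 0.2593, 0.2235]
orientation: [0.002, 0.708, -0.706, -0.001]
wrist_force: [-0.4, -1.2, -1.7]
finger_gap: 0.0265
grip_force: 108.3
top dark row 179 [0.4546 0.2594 0.2237] 108.33170413970947 [ 1.   0.2 -2.5]
-10 186.0; 0 183.9; 10 184.5; 20 188.2; 30 195.4; 40 206.6; 45 213.7; 50 221.8; 
[250.34228846 110.76085872]
```

View pics/last.png

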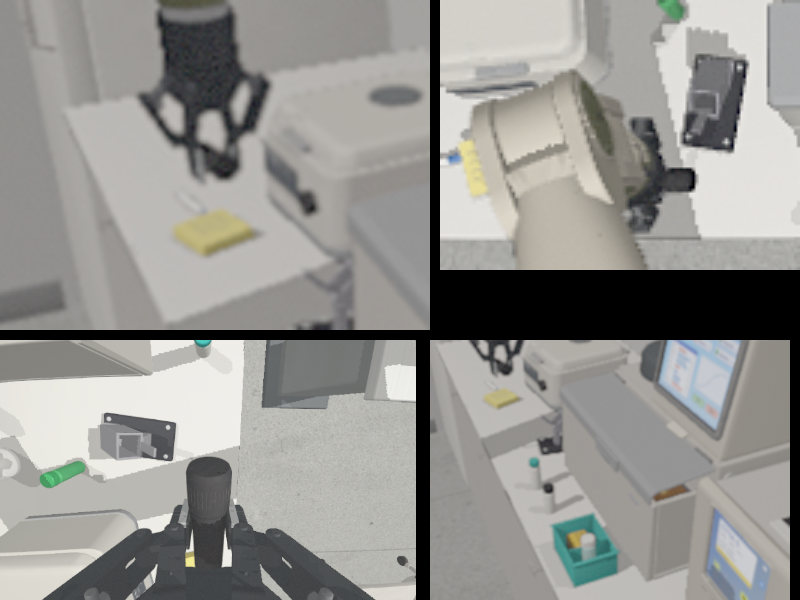

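The last view shows the refractometer held level in the gripper with its flap up and the eyepiece towards −y, clear of everything. The sample vial stands in the narrow compartment, and the other vials are upright. The tilt cue (row 179) did not change during the lift. Handing in.

```bash
python3 -c "
from workcell import env
print(env.hand_in())"
```

```text
the job is handed in; nothing more can be done
None
```

I handed the job in without a verdict back: the white-capped vial stands in the organiser's narrow compartment, and the refractometer is held flap up, about 5–9° off level by my estimate, about 21 cm above the worktop and clear of everything.

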